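# Open the pressure cap of a coolant header tank

### The arm

A 6-joint arm with a two-finger parallel gripper is mounted at the origin on a cart in front of the work surface, level with it; the furniture and walls round the work are solid. World frame = base frame: x ahead of the robot, y to its left, z up, the work surface at z = 0. Lengths are in m, angles in rad, forces in N, time in s.
With the tool pointing down it reaches from about 0.35 to 0.975 m from the base axis. Payload 7.1 kg.
Tool frame: the origin (TCP) lies at the very end of the fingers, on their centre line; the grasp point (between the pads) lies 19 mm behind it; z points along the fingers, y is the line along which they close (so a half turn about z gives the same grasp; the last joint's range is limited). The gripper opens to 88 mm and grips with 3 to 60 N. Pads are 20 mm wide; open, the fingers measure 115 mm over their backs; the gripper's body (75 mm by 178 mm) begins 61 mm behind the grasp point.
Start: joints at [1.201, 0.423, 1.63, -0, 1.089, -0.019], TCP at [0.215, 0.587, 0.223] pointing down, gripper open.
Joint ranges: [-3, 3], [-0.9, 2.11], [0.09, 2.58], [-1.31, 4.45], [0.11, 2.69], [-2.54, 2.54]. Speed limits (rad/s): [2.39, 2.39, 3.01, 3.14, 3.14, 3.14].

### API

Orientations are given as a unit quaternion [w, x, y, z].
In Python, from rig import robot gives the robot as it stands. Calls block until the motion is done:
- robot.movep(position, orientation): joint-space move of the TCP to a pose.
- robot.move_l(position, velocity=0.15, rotation=None): straight line of the TCP; rotation=None keeps the orientation; velocity is the mean speed in m/s.
- robot.move_joints(angles): joint-space move.
- robot.gripper_to(opening, f_grip=None): finger opening in m; f_grip is the grip in N (None keeps the last); returns when the fingers have stopped.
- robot.hold(seconds).
- robot.solve_ik(position, orientation): joint angles nearest the present ones, or None.
- robot.get_image(name): name is "side" or "top" or "wrist"; returns a dict with "frame" (384x512x3 uint8, blue, green, red), "fx", "fy", "cx", "cy" (pixels), "R" (3x3) and "t" (3): a world point X has camera coordinates R X + t; the wrist camera has in their place "hand_eye" (4x4, takes a point from camera to tool coordinates, whose origin is the TCP and whose axes are the flange's). Camera axes: x right, y down, z forward; pixel columns grow to the right and rows downward; lengths in m; the calibration is good to about 2 mm. A picture is of the moment at which its call begins: read the wrist's pose just before it. There is no depth.
A pose or a line that the arm cannot do raises robot.Unreachable and nothing moves.
- robot.job_done(): hands the job in; it is judged then, once.
Readings, each from a call of its own:
- robot.read_time_s(): time.
- robot.read_q(): joint angles.
- robot.read_qvel(): joint speeds.
- robot.read_effort(): joint torques, N m.
- robot.read_ee_pos(): TCP position.
- robot.read_tool_rot(): TCP orientation.
- robot.read_force(): force on the tool from outside, world axes, zero at the start.
- robot.read_wrist_torque(): the same for the moment, N m.
- robot.read_opening(): finger opening in m.
- robot.read_grip_force(): force on a finger pad.
Only numpy, scipy, OpenCV 4.12 (cv2) and the standard library are available. Lean on these libraries where they do the work, as an engineer would, in place of code of your own. Each camera call takes 0.05 s, during which the arm holds its last target. There are 200 camera calls.

### The job

Open the coolant tank's pressure cap: turn it anticlockwise until it comes up lightly against its first stop and leave it there a moment, unpressed, so that the pressure can vent; then press it down, turn it on past the stop until it springs up, and lift it off. Set the cap down upright inside the drip tray without dropping it, never force it against its stops or down hard on its neck, and leave the other things on the bench where they are.

Things in the scene. Friction and masses are not known exactly. Their poses are not given: they have to be found in the camera images.
- cap: Black plastic pressure cap, 75 mm across, 53 mm high in all, about 80 g. Origin on its axis at the foot of its stem, z up. From z = 14 to 28 mm it is a ribbed disc 75 mm across. Below it is a stem 40 mm across with two lugs along the cap's x (tips 28 mm from the axis, 6 mm wide) that hold in the neck like a bayonet. Half a turn gives the same cap.
- cap_grip (a point): Middle of the cap's grip, on its axis 40 mm above the cap's origin; axes as the cap's. The grip is an upright bar on the disc, 56 mm long along x, 14 mm thick along y, from 28 mm (disc top, fingertips may stand just above it) to 53 mm above the cap's origin.
- tank: White plastic coolant header tank, fixed to the bench, 128 mm along x (140 over the feet), 138 mm along y, 72 mm high, two hose stubs on its +x side (to 82 mm from its centre). Origin at the centre of its underside, z up. The cap sits on its grey filler neck; how the neck is turned on the tank varies.
- neck_top (a point): On the neck's axis at its rim, 100 mm above the bench; neck 68 mm across. Locked, the cap's origin is 13 mm below this point and a spring pushes the cap up with about 6 N, plus 1 N for each mm pressed. Pressed 8 mm, the disc meets the rim hard. Once freed the cap lifts straight out; 30 mm clears the neck. More than 40 N in all on the neck counts as forcing.
- neck_stop (a point): On the neck's axis, 93 mm above the bench, at the height of the first stop: two hidden teeth 26 mm from the axis, met by the lugs after 0.2 to 0.6 rad of anticlockwise turn (yaw grows), found only by feel. Free turning takes up to 0.2 N m; at a tooth torque climbs steeply (0.1 N m more is about 2 N a tooth; over 15 N on a tooth is forcing).
- neck_exit (a point): On the neck's axis, 96 mm above the bench, for the way out: the teeth are passed only with the cap pressed down 6 to 7 mm (12 to 13 N). From about 0.53 rad of turn beyond the first stop the lugs are free of the rim and the spring lifts the cap up to 5 mm; a hard end stop comes about 0.72 rad beyond the first stop.
- tray: Plain aluminium drip tray, 140x140 mm outside, walls 4 mm thick and 16 mm high, floor about 4 mm thick; origin at the centre of its underside, x and y along its sides. 0.6 kg, fixed to the bench.
- multimeter: Hand multimeter, orange and black, 150x74x44 mm, lying flat; origin at the centre of its underside. A bystander.
- insulator: Small ribbed red standoff insulator standing upright, 31 mm across, 35 mm high; origin at the centre of its underside. A bystander.
- solder_spool: Spool of solder wire, 52x76x42 mm; origin at the centre of its underside. A bystander.
Things that resemble listed ones, but are neither listed nor needed, are in the scene too. Of the things that look like the cap, the larger one is meant.

How it is judged:
By the outcome, as a careful person would: the job done as asked, in the order asked, and still so for the second after the job is handed in, with the robot touching nothing.
It also fails if it takes over 72 s, if anything falls off the work surface, if the arm or the gripper's body presses on something with over 40 N, if the wrist force passes 120 N, or if a joint passes its speed limit or range.

## Working session

There is one attempt and no reset: what is moved stays moved. The work goes in short steps, each a Python script; the robot and the scene stay as the last script left them, time stands still between calls to the robot, and variables do not carry over. Pictures are saved under pics/ and viewed, at most 10 in all, crops included, and the job is handed in when it is done.

```bash
ls; mkdir -p pics
python3 - <<'E'
from rig import robot
import cv2,numpy as np
for n in("side","top"):
    d=robot.get_image(n); cv2.imwrite(f"pics/{n}0.png",d["frame"]); print(n,d["fx"],d["fy"],d["cx"],d["cy"],np.round(d["R"],4).tolist(),np.round(d["t"],4).tolist())
d=robot.get_image("wrist");print(d["hand_eye"],d["fx"])
print(robot.read_tool_rot(),robot.read_ee_pos(),robot.read_time_s(),robot.read_force(),robot.read_wrist_torque())
E
```

```text
pics
side 362.1237360070748 362.1237360070748 262.26680996410977 188.87033613811192 [[-0.996, -0.0865, 0.0215], [-0.0598, 0.4691, -0.8811], [0.0661, -0.8789, -0.4724]] [0.5605, 0.167, 0.8648]
top 456.57510763034315 456.57510763034315 252.19442371161273 186.32167050797293 [[0.0257, -0.9997, -0.0051], [-0.986, -0.0245, -0.1651], [0.1649, 0.0093, -0.9863]] [-0.0879, 0.5868, 1.4829]
[[-7.18318031e-04 -9.55272759e-01 -2.95725279e-01  8.14193453e-02]
 [ 9.99999643e-01 -8.17783999e-04  2.12660216e-04  7.90165938e-04]
 [-4.44987913e-04 -2.95725021e-01  9.55273005e-01 -1.61230675e-01]
 [ 0.00000000e+00  0.00000000e+00  0.00000000e+00  1.00000000e+00]] 309.35740153204017
[-1.05454114e-04  1.74499106e-01  9.84657152e-01 -5.86202720e-04] [0.21459465 0.5865588  0.2220674 ] 0.15 [ 1.34473094 -0.13100148  0.01958328] [-0.00404441 -0.0105235  -0.01358614]
```

View pics/side0.png

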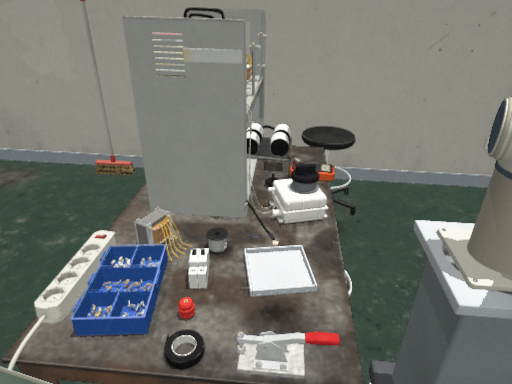

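View pics/top0.png

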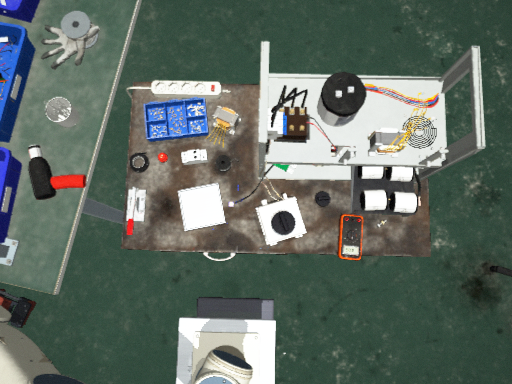

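Side view: the tank is at (300,200) with the cap at (305,176), and the tray is at (279,270). Top view: the tank is at (281,221) with its cap at (283,223). A second black knob is at (322,199), smaller and loose on the bench beside the rack. The tray is at (202,207). Cap candidates are (283,223) and (322,199). The first is larger and sits on the tank neck, so it fits. I'll confirm it in a crop from the wrist camera.

```bash
cat > h.py <<'E'
from rig import robot
import cv2,numpy as np
from scipy.spatial.transform import Rotation as Rn
def cam(n):
    if n=="wrist":
        q=robot.read_tool_rot();p=np.array(robot.read_ee_pos());d=robot.get_image(n)
        T=np.eye(4);T[:3,:3]=Rn.from_quat(q,scalar_first=True).as_matrix();T[:3,3]=p
        C=np.linalg.inv(T@np.array(d["hand_eye"]));d["R"]=C[:3,:3];d["t"]=C[:3,3]
    else: d=robot.get_image(n)
    d["R"]=np.array(d["R"]);d["t"]=np.array(d["t"]);return d
def ray(d,u,v):
    r=d["R"].T@np.array([(u-d["cx"])/d["fx"],(v-d["cy"])/d["fy"],1]);return -d["R"].T@d["t"],r/np.linalg.norm(r)
def atz(d,u,v,z):
    c,r=ray(d,u,v);return c+r*(z-c[2])/r[2]
def tri(rs):
    A=sum(np.eye(3)-np.outer(r,r) for c,r in rs);b=sum((np.eye(3)-np.outer(r,r))@c for c,r in rs);return np.linalg.solve(A,b)
def proj(d,X):
    x=d["R"]@np.asarray(X)+d["t"];return np.array([d["fx"]*x[0]/x[2]+d["cx"],d["fy"]*x[1]/x[2]+d["cy"]])
def quat(yaw): # tool down, tool x at angle yaw
    c,s=np.cos(yaw),np.sin(yaw)
    return Rn.from_matrix(np.array([[c,s,0],[s,-c,0],[0,0,-1]])).as_quat(scalar_first=True)
E
python3 - <<'E'
from h import *
s=cam("side");t=cam("top")
print("cap",tri([ray(s,306,166),ray(t,283,222)]),atz(t,283,222,.14))
print("tray",tri([ray(s,279,270),ray(t,202,207)]),[atz(t,*p,.016).round(3) for p in[(179,191),(218,184),(226,223),(187,231)]])
print("tank",[atz(t,*p,.072).round(3) for p in[(256,205),(296,198),(306,235),(266,244)]])
print("rack edge z?",tri([ray(s,246,215),ray(t,263,165)]),tri([ray(s,262,25),ray(t,264,45)]))
print("small",atz(t,322,199,.03),"meter",atz(t,351,237,.04))
print("rackbottom",[atz(t,*p,z).round(3) for p in[(262,165),(444,166),(350,166)] for z in (0,.2,.4)])
a=np.hstack([cv2.resize(t["frame"][180:260,240:340],(600,480),interpolation=2)]);cv2.imwrite("pics/topc.png",a)
E
```

```text
cap [ 0.46265674 -0.17263662  0.13684625] [ 0.46347366 -0.17256008  0.14      ]
tray [5.18519097e-01 9.81542467e-02 4.39525173e-04] [array([0.572, 0.177, 0.016]), array([0.599, 0.045, 0.016]), array([0.466, 0.013, 0.016]), array([0.436, 0.143, 0.016])]
tank [array([ 0.523, -0.087,  0.072]), array([ 0.55 , -0.218,  0.072]), array([ 0.429, -0.252,  0.072]), array([ 0.397, -0.123,  0.072])]
rack edge z? [ 0.64306535 -0.10778341  0.0144289 ] [ 0.70001342 -0.10254225  0.54564593]
small [ 0.55438257 -0.30965472  0.03      ] meter [ 0.42844946 -0.40408325  0.04      ]
rackbottom [array([ 0.673, -0.105,  0.   ]), array([ 0.63 , -0.103,  0.2  ]), array([ 0.587, -0.1  ,  0.4  ]), array([ 0.685, -0.738,  0.   ]), array([ 0.64 , -0.655,  0.2  ]), array([ 0.596, -0.571,  0.4  ]), array([ 0.677, -0.411,  0.   ]), array([ 0.633, -0.37 ,  0.2  ]), array([ 0.59 , -0.328,  0.4  ])]
```

View pics/topc.png

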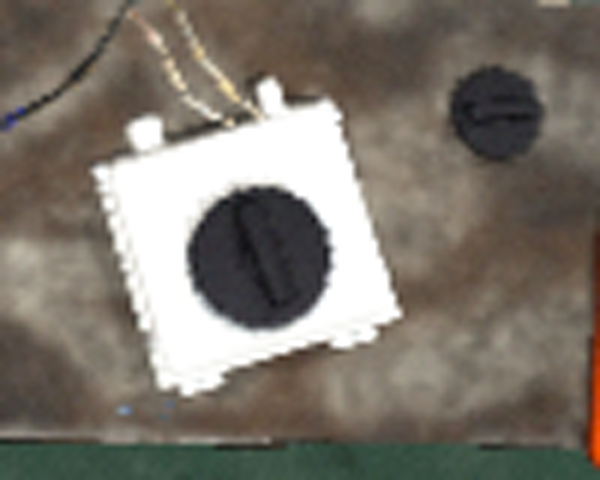

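The crop confirms it: the large cap on the tank is at crop (259,257), with its bar running from (243,200) to (282,303), a yaw of about 0.36. The small knob at (495,112) is the decoy. Next is the closer look with the wrist camera.

Run:
```python
from h import *
q=np.array(robot.read_q())
for k in (0,np.pi,-np.pi):
  for y in(.36,1.0,1.7): 
    s=robot.solve_ik([.463,-.173,.118],quat(y+k)); print(k,y,None if s is None else np.round(s,2))
robot.move_l([.215,.587,.30],velocity=.3)
y=.36
try: robot.movep([.463,-.173,.28],quat(y))
except Exception as e: print(e); robot.movep([.463,-.173,.28],quat(y+np.pi))
print(np.round(robot.read_q(),2),robot.read_time_s(),robot.read_wrist_torque())
a=cam("wrist");cv2.imwrite("pics/w1.png",a["frame"])
p=robot.read_ee_pos(); robot.move_l([.463-.05,-.173+.03,.28],velocity=.2)
b=cam("wrist");cv2.imwrite("pics/w2.png",b["frame"])
cv2.imwrite("pics/w12.png",cv2.resize(np.hstack([a["frame"][100:384,80:460],b["frame"][100:384,80:460]]),(800,299)))
import pickle;pickle.dump([a,b],open("w.pkl","wb"))
for d in(a,b):print(proj(d,[.463,-.173,.14]))
```

```text
0 0.36 [-0.38  0.39  1.99 -0.    0.76  0.83]
0 1.0 [-0.38  0.39  1.99 -0.    0.76  0.19]
0 1.7 [-0.38  0.39  1.99 -0.    0.76 -0.51]
3.141592653589793 0.36 [-0.38  0.39  1.99 -0.    0.76 -2.31]
3.141592653589793 1.0 None
3.141592653589793 1.7 None
-3.141592653589793 0.36 [-0.38  0.39  1.99 -0.    0.76 -2.31]
-3.141592653589793 1.0 None
-3.141592653589793 1.7 None
[-0.38  0.16  1.86  0.    1.13  0.83] 3.475 [ 0.01928599  0.10628953 -0.00803903]
[258.37646404 179.68103751]
[304.71574046 143.84381841]
```

Run:
```python
import cv2,numpy as np
a=cv2.imread("pics/w1.png");b=cv2.imread("pics/w2.png")
cv2.imwrite("pics/wc.png",np.hstack([cv2.resize(a[90:290,160:360],(400,400)),cv2.resize(b[50:250,200:400],(400,400))]))
```

```text
(no output)
```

View pics/wc.png

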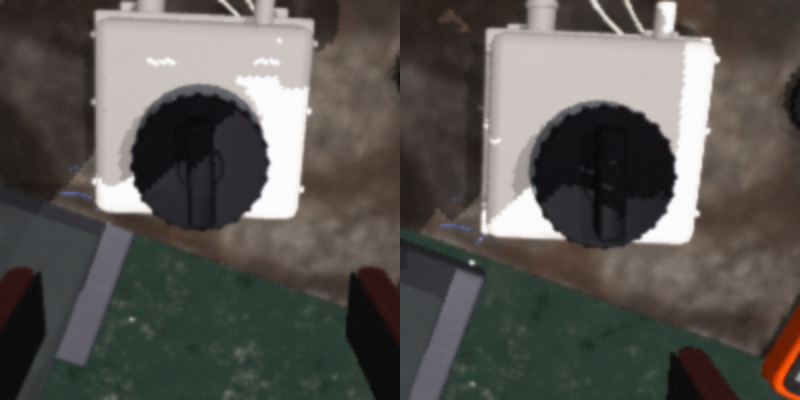

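Run:
```python
import cv2,numpy as np
from h import *
import pickle
A,B=pickle.load(open("w.pkl","rb"))
print("disc",tri([ray(A,260,168.5),ray(B,302,137)]),atz(A,260,168.5,.115),atz(B,302,137,.115))
print("bar",tri([ray(A,260.5,176.5),ray(B,306,142)]),atz(A,260.5,176.5,.14),atz(B,306,142,.14))
f=lambda d,u,v:cv2.LUT(cv2.resize(cv2.cvtColor(d["frame"],6)[v:v+80,u:u+80],(400,400),interpolation=2),np.clip(np.arange(256)*3.5-60,0,255).astype(np.uint8))
cv2.imwrite("pics/wd.png",np.hstack([f(A,220,130),f(B,262,98)]))
```

```text
disc [ 0.46577036 -0.17439532  0.10158163] [ 0.4689779  -0.17270457  0.115     ] [ 0.46642302 -0.17244336  0.115     ]
bar [ 0.46452449 -0.17499649  0.13102102] [ 0.46685331 -0.17382644  0.14      ] [ 0.46509474 -0.17346236  0.14      ]
```

View pics/wd.png

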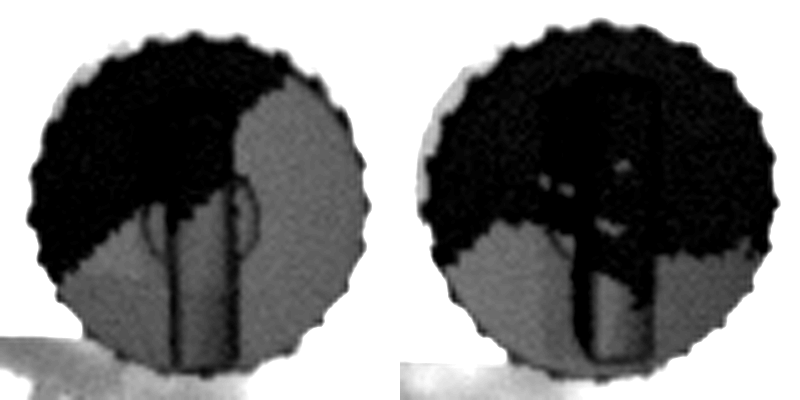

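Bar edges in the left crop are at x=170 and 237, and vertical, so bar yaw ≈ 0.36. The disc centre is at (200,200), and the two views give an axis near (0.467,-0.173) with the bar top at about 0.137. I'll descend with force checks and grip softly first.

```bash
cat >> h.py <<'E'
def F(n=6):
    L=[]
    for _ in range(n): L.append(np.r_[robot.read_force(),robot.read_wrist_torque()]); robot.hold(.01)
    return np.mean(L,0)
E
python3 - <<'E'
from h import *
import pickle
A,B=pickle.load(open("w.pkl","rb"))
u=np.array([np.cos(.36),np.sin(.36),0])
e1=atz(A,260.8,203,.14)+.028*u;e2=atz(B,306.6,170,.14)+.028*u;print("ends",e1,e2)
c=np.array([.4665,-.1732])
robot.gripper_to(.045,5)
robot.move_l([*c,.17],velocity=.2)
robot.hold(.2);b=F(10);print("bias",b.round(3))
for z in(.13,.122,.119):
    robot.move_l([*c,z],velocity=.06);d=F(3)-b;print(z,d.round(2),robot.read_ee_pos())
    if abs(d[2])>4: break
robot.gripper_to(0.0,4)
print("soft",(F()-b).round(3),robot.read_opening(),robot.read_grip_force(),robot.read_time_s())
np.save("bias.npy",b)
E
```

```text
ends [ 0.46675417 -0.17429882  0.14      ] [ 0.46576945 -0.17523466  0.14      ]
bias [ 0.037  0.156 -0.106 -0.025  0.141  0.006]
0.13 [ 0.14  0.05  0.29  0.01 -0.03 -0.01] [ 0.46671535 -0.17328374  0.13014187]
0.122 [-0.02 -0.32  0.19 -0.    0.03  0.02] [ 0.46629108 -0.17311295  0.12177747]
0.119 [ 0.   -0.47 -0.15 -0.03 -0.   -0.  ] [ 0.4664284  -0.17318244  0.1189134 ]
soft [ 2.000e-02 -2.034e+00  2.510e-01 -3.190e-01 -2.000e-03  4.400e-02] 0.014612167420465451 3.9657697454094887 7.95
```

Run:
```python
from h import *
b=np.load("bias.npy")
def st(t): print(t,(F(8)-b).round(3),np.round(robot.read_ee_pos(),4),round(robot.read_opening(),4),round(robot.read_grip_force(),1),round(robot.read_time_s(),2))
st("0")
robot.move_l([.4665,-.1740,.119],velocity=.05);st("y-.8")
robot.gripper_to(0,40);st("40N")
c=np.array([.4665,-.1740,.119])
for y in(.38,.40,.42):
    robot.move_l(c,velocity=.05,rotation=quat(y));st(y)
```

```text
0 [-0.06  -2.402  0.282 -0.354 -0.019  0.045] [ 0.4666 -0.1734  0.1191] 0.0148 4.0 8.02
y-.8 [ 1.379  1.923  1.808  0.379 -0.235  0.062] [ 0.4667 -0.1738  0.1191] 0.0145 4.0 8.33
40N [ 1.093  2.384  2.461  0.543 -0.233 -0.043] [ 0.4666 -0.1739  0.1191] 0.0137 39.8 8.62
0.38 [ 1.168  2.692  3.425  0.571 -0.194  0.027] [ 0.4666 -0.174   0.1191] 0.0137 39.8 8.93
0.4 [ 2.680e-01  1.923e+00  4.053e+00  4.880e-01 -1.280e-01  4.000e-03] [ 0.4665 -0.174   0.1191] 0.0139 39.8 9.25
0.42 [ 0.229  1.336  4.704  0.365 -0.025  0.01 ] [ 0.4664 -0.1741  0.119 ] 0.0137 39.8 9.57
```

```bash
cat >> h.py <<'E'
lim=lambda v,m:np.clip(v,-m,m)
def step(c,y,b,fz=0.,vel=.05,g=6e-5,n=5):
    "go to c,yaw y; return admittance-corrected c and reading; fz = wanted upward force on tool"
    robot.move_l(c,velocity=vel,rotation=quat(y)); d=F(n)-b
    return c+lim(g*(d[:3]-[0,0,fz]),4e-4),d
E
python3 - <<'E'
from h import *
b=np.load("bias.npy"); c=np.array([.4665,-.1740,.119]);y=.42;M=[]
while y<.36+.72:
    y+=.02 if y<.52 else .012
    c,d=step(c,y,b);M.append(d[5])
    base=np.median(M[:8])
    print(round(y,3),d[[0,1,2,5]].round(2),c.round(4)[2],round(robot.read_time_s(),1))
    if abs(d[5]-base)>.12:
        d=F(8)-b
        if abs(d[5]-base)>.1: print("STOP",d.round(3),base);break
np.save("st.npy",np.r_[c,y])
E
```

```text
0.44 [ 0.02  1.3   5.29 -0.  ] 0.1193 9.9
0.46 [ 0.74 -0.11  0.44 -0.03] 0.1193 10.2
0.48 [ 0.3  -0.35 -1.77 -0.02] 0.1192 10.4
0.5 [-0.22 -0.17 -1.17 -0.02] 0.1192 10.7
0.52 [-0.51 -0.31 -0.28 -0.02] 0.1192 11.0
0.532 [-0.66  0.57  0.26 -0.09] 0.1192 11.3
0.544 [-0.33  0.54 -0.14 -0.08] 0.1192 11.6
0.556 [-1.35  0.84  0.   -0.08] 0.1192 11.9
0.568 [-0.32  1.02 -0.93 -0.08] 0.1191 12.2
0.58 [-1.19  0.59 -0.77 -0.05] 0.1191 12.5
0.592 [-0.69  0.12 -0.07 -0.06] 0.1191 12.8
0.604 [-0.23  0.25  0.1  -0.07] 0.1191 13.1
0.616 [-0.17  0.72  0.11 -0.08] 0.1191 13.4
0.628 [-0.15  0.36 -0.03 -0.06] 0.1191 13.7
0.64 [-0.12 -0.04  0.2  -0.07] 0.1191 13.9
0.652 [-0.17  0.57  0.42 -0.1 ] 0.1191 14.2
0.664 [ 0.45  0.68  0.32 -0.14] 0.1191 14.5
0.676 [-0.68  1.17  1.32 -0.17] 0.1192 14.8
STOP [-0.856  1.46   1.488  0.274  0.116 -0.151] -0.025884610694605483
```

Run:
```python
from h import *
b=np.load("bias.npy"); s=np.load("st.npy");c=s[:3];y=s[3]
def yaw():
    R=Rn.from_quat(robot.read_tool_rot(),scalar_first=True).as_matrix();return round(np.arctan2(R[1,0],R[0,0]),4)
for _ in range(9):
    y+=.006
    c,d=step(c,y,b,n=8)
    print(round(y,3),yaw(),d[[0,1,2,5]].round(2),round(robot.read_time_s(),1))
    if d[5]<-.22: print("STOP");break
np.save("st.npy",np.r_[c,y])
```

```text
0.682 0.6819 [-1.17  1.26  0.42 -0.22] 15.2
0.688 0.6879 [-1.07  1.6  -0.46 -0.25] 15.5
STOP
```

Run:
```python
from h import *
b=np.load("bias.npy"); s=np.load("st.npy");c=s[:3];y=s[3]
y+=.008;c,d=step(c,y,b,n=8);print(y,d[[0,1,2,5]].round(2))
for _ in range(5):
    robot.hold(.5);print((F(5)-b)[[0,1,2,5]].round(2),end=" ")
ys=y
y-=.03;c,d=step(c,y,b,n=8);print("\nback",d[[0,1,2,5]].round(2),robot.read_time_s())
z0=robot.read_ee_pos()[2];c0=c.copy()
for k in range(14):
    dz=.0015 if d[2]<8 else .0008
    c[2]-=dz
    robot.move_l(c,velocity=.05);d=F(8)-b;c[:2]+=lim(6e-5*d[:2],3e-4)
    print(round((c0[2]-c[2])*1e3,1),round((z0-robot.read_ee_pos()[2])*1e3,2),d[[0,1,2,5]].round(2),round(robot.read_opening(),4))
    if d[2]>12.0: break
print(robot.read_time_s())
np.save("st.npy",np.r_[c,y,ys,z0])
```

```text
0.6960000000000002 [-1.8   1.07 -0.7  -0.32]
[-2.32  1.37 -1.16 -0.32] [-2.55  1.33 -1.82 -0.34] [-3.31  1.77 -2.21 -0.33] [-3.66  1.84 -2.69 -0.31] [-4.66  1.54 -2.92 -0.33] 
back [-3.27  0.92 -4.08 -0.02] 18.8583
1.5 1.0 [-5.19  1.44  5.35 -0.03] 0.0139
3.0 2.28 [-5.06  1.66  6.97 -0.01] 0.0138
4.5 3.57 [-4.8   1.65  8.26 -0.01] 0.0138
5.3 4.16 [-4.51  1.8   9.59 -0.01] 0.0139
6.1 4.85 [-3.92e+00  1.73e+00  1.01e+01  1.00e-02] 0.014
6.9 5.54 [-4.100e+00  1.400e+00  1.081e+01  1.000e-02] 0.0134
7.7 6.18 [-3.73  1.46 11.53  0.  ] 0.0136
8.5 6.9 [-3.670e+00  1.690e+00  1.199e+01  1.000e-02] 0.0138
9.3 7.55 [-3.47  1.21 12.82  0.  ] 0.0136
21.7083
```

Run:
```python
from h import *
b=np.load("bias.npy"); c0=np.load("st.npy");c=c0[:3];y=c0[3];ys=c0[4];z0=c0[5]
while y<1.27:
    y+=.015 if y<.78 else .035
    c,d=step(c,y,b,fz=12.7)
    print(round(y,3),d[[0,1,2,5]].round(2),round((z0-robot.read_ee_pos()[2])*1e3,2))
    if abs(d[5])>.35: print("resist");break
    if d[2]>20 or np.hypot(*d[:2])>12: print("force");break
print(robot.read_time_s(),robot.read_opening())
np.save("st.npy",np.r_[c,y,ys,z0])
```

```text
0.681 [-2.72  1.06 12.51 -0.06] 7.49
0.696 [-2.73  1.4  12.61 -0.06] 7.42
0.711 [-2.38  1.37 13.3  -0.06] 7.38
0.726 [-1.99  1.01 12.98 -0.04] 7.28
0.741 [-1.54  0.91 12.79 -0.06] 7.23
0.756 [-1.03  1.04 12.6  -0.02] 7.19
0.771 [-1.04  0.96 12.7  -0.06] 7.18
0.786 [-1.44  0.71 12.74 -0.04] 7.14
0.821 [-0.63  1.04 12.57 -0.02] 7.11
0.856 [-0.87  1.19 12.89 -0.02] 7.14
0.891 [-8.700e-01  1.040e+00  1.251e+01 -1.000e-02] 7.1
0.926 [-8.100e-01  1.280e+00  1.242e+01 -1.000e-02] 7.08
0.961 [-0.48  1.22 12.33 -0.03] 7.1
0.996 [-3.700e-01  4.000e-01  1.262e+01 -1.000e-02] 7.12
1.031 [-0.38  0.94 12.38 -0.02] 7.12
1.066 [-0.02  0.79 12.3  -0.02] 7.16
1.101 [-0.57  0.85 12.54 -0.02] 7.17
1.136 [-3.800e-01  6.200e-01  1.254e+01 -1.000e-02] 7.19
1.171 [-0.39  1.25 12.33 -0.04] 7.19
1.206 [-5.500e-01  1.010e+00  1.217e+01 -1.000e-02] 7.23
1.241 [-0.44  0.77 12.43 -0.  ] 7.24
1.276 [-0.67  0.54 12.65 -0.03] 7.27
28.125 0.013817454519802763
```

Run:
```python
from h import *
b=np.load("bias.npy"); s=np.load("st.npy");c=s[:3];z0=s[5]
for dz in(.004,.004,.002,.002,.002,.004,.008):
    c[2]+=dz;robot.move_l(c,velocity=.06);d=F(4)-b
    print(round((robot.read_ee_pos()[2]-z0)*1e3,2),d[[0,1,2,5]].round(2))
    if d[2]<-6: print("held?");break
else:
    c[2]=.21;robot.move_l(c,velocity=.1)
    print((F(4)-b).round(2),robot.read_opening(),robot.read_ee_pos(),robot.read_time_s())
    d=cam("side");cv2.imwrite("pics/side2.png",cv2.resize(d["frame"][100:320,200:360],(640,880))[:600])
```

```text
-3.39 [ 0.22  0.44  9.27 -0.01]
0.31 [ 1.3   0.15  4.97 -0.  ]
1.3 [ 2.88 -1.5   3.79  0.02]
2.6 [ 4.34 -1.89  3.9  -0.  ]
4.4 [ 4.4  -2.14  2.68  0.01]
8.44 [ 4.83 -1.68  2.93  0.  ]
15.43 [-0.35 -0.61 -0.45  0.01]
[ 0.17  0.08 -0.64 -0.05 -0.07 -0.01] 0.0140462260135358 [ 0.4615953  -0.1709137   0.20932976] 31.0667
```

View pics/side2.png

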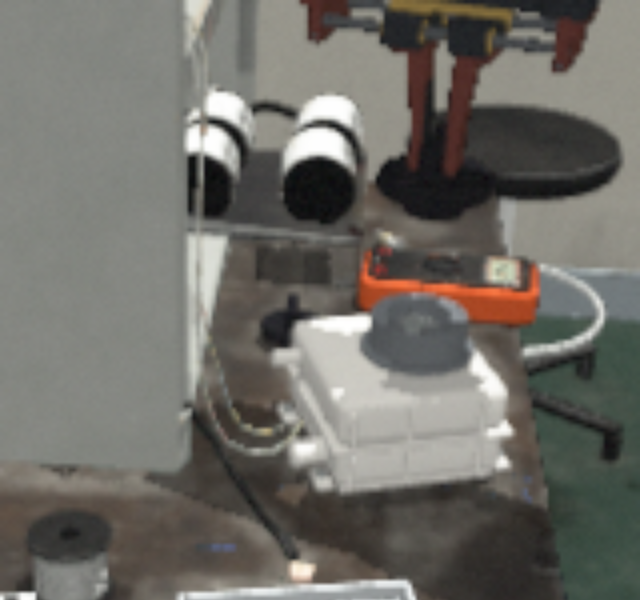

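The side view shows the cap free in the gripper at (435,185), with the neck open below it at (420,330). Next is the tray, centred near (0.518,0.0955).

Run:
```python
from h import *
p=np.array([.518,.0955])
robot.move_l([*p,.20],velocity=.2)
robot.move_l([*p,.055],velocity=.12)
robot.hold(.3);b=F(8);print(robot.read_ee_pos(),robot.read_opening())
z=.042
robot.move_l([*p,z],velocity=.05)
while z>.026:
    d=F(4)-b
    if d[2]>1.5: break
    z-=.0008;robot.move_l([*p,z],velocity=.03)
print("contact",z,robot.read_ee_pos(),d.round(2),robot.read_time_s())
robot.gripper_to(.045);robot.hold(.2);print((F(4)-b)[:3].round(2))
robot.move_l([*p,.10],velocity=.08);robot.move_l([*p,.20],velocity=.2)
robot.hold(.2)
d=cam("wrist");cv2.imwrite("pics/w3.png",d["frame"]);s=cam("side")
cv2.imwrite("pics/fin.png",np.hstack([cv2.resize(d["frame"],(400,300)),cv2.resize(s["frame"][225:315,220:340],(400,300))]))
print(robot.read_time_s())
```

```text
[0.51813627 0.09553875 0.05526115] 0.013454030864977028
contact 0.035599999999999986 [0.51811303 0.09553123 0.0360477 ] [-1.13 -0.56  5.94 -0.    0.26 -0.  ] 37.0667
[-0.45 -0.06  1.39]
39.875
```

View pics/fin.png

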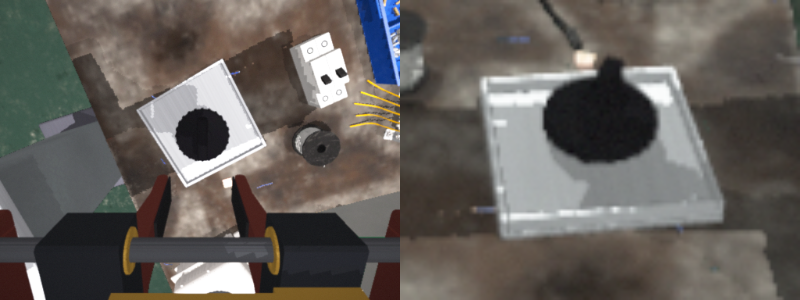

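The cap is upright inside the tray: (202,134) in the wrist view, bar up at (610,75) in the side view. The gripper is clear, so I'm handing in.

```bash
python3 -c "
from rig import robot
print(robot.job_done())"
```

```text
the job is handed in; nothing more can be done
None
```

I vented the cap at its first stop, pressed and turned it free, lifted it off and set it upright in the drip tray; the job was handed in at about 40 s, and no verdict came back.

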